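# Sort bolts by length with a stepped gauge

## Task

Sort the three bolts by length, taking the shortest first, then the middle one, then the longest: try each bolt in the gap of the stepped gauge that it just fits, letting it right down between the jaws for a moment, then lay it (do not drop it) flat in the tray made for its length before you take the next. Leave the other things on the desk standing where they are.

Things in the scene. Friction and masses are not known exactly. Their poses are not given: they have to be found in the camera images.
- bolt_short_mid (a point): Steel hex bolt with a nut on its end, 80 mm long, lying on its flats on the 2 mm black mat. This point: on its axis, half-way along, 15 mm above what it lies on. x: along the bolt to the head; it may lie either way round. Head (13 mm thick) and nut (16, with 5 of thread past it) are 30 mm across flats, 35 across corners; the bare 20 mm shank spans x = -19 to +27 mm. 270 g.
- bolt_medium_mid (a point): Steel hex bolt with a nut on its end, 100 mm long, lying on its flats on the 2 mm black mat. This point: on its axis, half-way along, 15 mm above what it lies on. x: along the bolt to the head; it may lie either way round. Head (13 mm thick) and nut (16, with 5 of thread past it) are 30 mm across flats, 35 across corners; the bare 20 mm shank spans x = -29 to +37 mm. 320 g.
- bolt_long_mid (a point): Steel hex bolt with a nut on its end, 120 mm long, lying on its flats on the 2 mm black mat. This point: on its axis, half-way along, 15 mm above what it lies on. x: along the bolt to the head; it may lie either way round. Head (13 mm thick) and nut (16, with 5 of thread past it) are 30 mm across flats, 35 across corners; the bare 20 mm shank spans x = -39 to +47 mm. 370 g.
- gap_short (a point): Gauge gap for the short bolt: a lane with its jaws 85 mm apart. This point: the bolt's centre when it lies in the gap, half-way between the jaws, 15 mm above the plate's top (23 mm above the table). x: along the gap (as the bolt lies) to the straight jaw; y: across the lanes; z: up.
- gap_medium (a point): Gauge gap for the medium bolt: a lane with its jaws 105 mm apart. This point: the bolt's centre when it lies in the gap, half-way between the jaws, 15 mm above the plate's top (23 mm above the table). x: along the gap (as the bolt lies) to the straight jaw; y: across the lanes; z: up.
- gap_long (a point): Gauge gap for the long bolt: a lane with its jaws 125 mm apart. This point: the bolt's centre when it lies in the gap, half-way between the jaws, 15 mm above the plate's top (23 mm above the table). x: along the gap (as the bolt lies) to the straight jaw; y: across the lanes; z: up.
- tray_short_rest (a point): Tray for the short bolt: fixed, open, grey plastic, inside 96 x 84 mm, walls 4 mm thick, 24 mm high overall, floor 4 mm. The three lie side by side on a 6 mm plywood board in any order and differ only in length. This point: the bolt's centre when it lies in the middle, 15 mm above the floor, 25 mm above the table. x: along the tray (as the bolt must lie); z: up.
- tray_medium_rest (a point): Tray for the medium bolt: fixed, open, grey plastic, inside 116 x 84 mm, walls 4 mm thick, 24 mm high overall, floor 4 mm. The three lie side by side on a 6 mm plywood board in any order and differ only in length. This point: the bolt's centre when it lies in the middle, 15 mm above the floor, 25 mm above the table. x: along the tray (as the bolt must lie); z: up.
- tray_long_rest (a point): Tray for the long bolt: fixed, open, grey plastic, inside 136 x 84 mm, walls 4 mm thick, 24 mm high overall, floor 4 mm. The three lie side by side on a 6 mm plywood board in any order and differ only in length. This point: the bolt's centre when it lies in the middle, 15 mm above the floor, 25 mm above the table. x: along the tray (as the bolt must lie); z: up.
- gauge: The stepped length gauge: a fixed aluminium plate 155 x 152 mm, 8 mm thick, with a straight steel jaw 14 mm thick along its +x side and a three-step steel jaw opposite, both 30 mm above the plate, top inner edges sloped 7 mm as a lead-in: three lanes along x at 50 mm pitch (short at -y, long at +y), no walls between the lanes. Origin: underside, middle.
- mouse: Bystander: grey computer mouse, 52 x 90 x 32 mm, long along its y, lying in the row with the bolts. Origin at the centre of its underside.
- oil: Bystander: slim white bottle with black cap, 42 mm in diameter, 105 mm tall, standing between bolts and trays. Origin at the centre of its underside.
- spray: Bystander: grey can with paper label, 44 mm in diameter, 110 mm tall, standing between bolts and gauge. Origin at the centre of its underside.
- mug: Bystander: white mug, 80 mm in diameter, 95 mm tall. Origin at the centre of its underside.
- stapler: Bystander: red and black stapler, 40 x 130 x 36 mm, long along its y. Origin at the centre of its underside.
- tape: Bystander: yellow tape measure standing on edge, 35 x 65 x 60 mm. Origin at the centre of its underside.
- bracket: Bystander: grey printed bracket, 60 x 72 x 70 mm. Origin at the centre of its underside.
Things that resemble listed ones, but are neither listed nor needed, are in the scene too. Leave any purple or turquoise look-alike of the part that bears bolt_medium_mid alone.

How it is judged:
On the way, in this order (a step that is already met when the one before it is completed fails the run):
1. the short bolt is right down in its own gap of the gauge (x of bolt_short_mid in the frame of gap_short between -0.006 and 0.006 m and y of bolt_short_mid in the frame of gap_short between -0.015 and 0.015 m and z of bolt_short_mid in the frame of gap_short between -0.006 and 0.008 m and angle between the x axis of bolt_short_mid and the x axis of gap_short, either way round below 0.12 rad), for 0.2 s.
2. the short bolt lies flat in its own tray, let go (x of bolt_short_mid in the frame of tray_short_rest between -0.015 and 0.015 m and y of bolt_short_mid in the frame of tray_short_rest between -0.03 and 0.03 m and z of bolt_short_mid in the frame of tray_short_rest between -0.006 and 0.006 m and angle between bolt_short_mid's own x axis and vertical between 1.4708 and 1.6708 rad and contact force between the fingers and bolt_short below 0.1 N), for 0.2 s.
3. the medium bolt is right down in its own gap of the gauge (x of bolt_medium_mid in the frame of gap_medium between -0.006 and 0.006 m and y of bolt_medium_mid in the frame of gap_medium between -0.015 and 0.015 m and z of bolt_medium_mid in the frame of gap_medium between -0.006 and 0.008 m and angle between the x axis of bolt_medium_mid and the x axis of gap_medium, either way round below 0.12 rad), for 0.2 s.
4. the medium bolt lies flat in its own tray, let go (x of bolt_medium_mid in the frame of tray_medium_rest between -0.015 and 0.015 m and y of bolt_medium_mid in the frame of tray_medium_rest between -0.03 and 0.03 m and z of bolt_medium_mid in the frame of tray_medium_rest between -0.006 and 0.006 m and angle between bolt_medium_mid's own x axis and vertical between 1.4708 and 1.6708 rad and contact force between the fingers and bolt_medium below 0.1 N), for 0.2 s.
5. the long bolt is right down in its own gap of the gauge (x of bolt_long_mid in the frame of gap_long between -0.006 and 0.006 m and y of bolt_long_mid in the frame of gap_long between -0.015 and 0.015 m and z of bolt_long_mid in the frame of gap_long between -0.006 and 0.008 m and angle between the x axis of bolt_long_mid and the x axis of gap_long, either way round below 0.12 rad), for 0.2 s.
6. the long bolt lies flat in its own tray, let go (x of bolt_long_mid in the frame of tray_long_rest between -0.015 and 0.015 m and y of bolt_long_mid in the frame of tray_long_rest between -0.03 and 0.03 m and z of bolt_long_mid in the frame of tray_long_rest between -0.006 and 0.006 m and angle between bolt_long_mid's own x axis and vertical between 1.4708 and 1.6708 rad and contact force between the fingers and bolt_long below 0.1 N), for 0.2 s.
At the end, for the whole second after the job is handed in: Each bolt lies at rest, flat (within 0.1 rad) on the floor of the tray of its own length: centre within 15 mm along and 30 mm across of the tray's middle and within 6 mm of the resting height (x of bolt_short_mid in the frame of tray_short_rest between -0.015 and 0.015 m and y of bolt_short_mid in the frame of tray_short_rest between -0.03 and 0.03 m and z of bolt_short_mid in the frame of tray_short_rest between -0.006 and 0.006 m and angle between bolt_short_mid's own x axis and vertical between 1.4708 and 1.6708 rad and linear speed of each of bolt_short, bolt_medium, bolt_long below 0.02 m/s and x of bolt_medium_mid in the frame of tray_medium_rest between -0.015 and 0.015 m and y of bolt_medium_mid in the frame of tray_medium_rest between -0.03 and 0.03 m and z of bolt_medium_mid in the frame of tray_medium_rest between -0.006 and 0.006 m and angle between bolt_medium_mid's own x axis and vertical between 1.4708 and 1.6708 rad and x of bolt_long_mid in the frame of tray_long_rest between -0.015 and 0.015 m and y of bolt_long_mid in the frame of tray_long_rest between -0.03 and 0.03 m and z of bolt_long_mid in the frame of tray_long_rest between -0.006 and 0.006 m and angle between bolt_long_mid's own x axis and vertical between 1.4708 and 1.6708 rad); the robot touches nothing.
It fails at once if one of the bystanders is shifted by more than 20 mm or tipped (distance of any of mouse, oil, spray, mug, stapler, tape, bracket from where it was at the start of the episode above 0.02 m or angle between any of mouse, oil, spray, mug, stapler, tape, bracket's own z axis and vertical above 0.3 rad).
It fails at once if a bolt is dropped (moves faster than 0.7 m/s out of the grip, a fall of about 25 mm) ((linear speed of bolt_short above 0.7 m/s and contact force between the fingers and bolt_short below 0.1 N) or (linear speed of bolt_medium above 0.7 m/s and contact force between the fingers and bolt_medium below 0.1 N) or (linear speed of bolt_long above 0.7 m/s and contact force between the fingers and bolt_long below 0.1 N)).
It also fails if it takes over 72 s, if anything falls off the work surface, if the arm or the gripper's body presses on something with over 40 N, if the wrist force passes 120 N, or if a joint passes its speed limit or range.

## Robot

A 6-joint arm with a two-finger parallel gripper is mounted at the origin on the work surface. World frame = base frame: x ahead of the robot, y to its left, z up, the work surface at z = 0. Lengths are in m, angles in rad, forces in N, time in s.
With the tool pointing down it reaches from about 0.425 to 0.925 m from the base axis. Payload 12.5 kg.
Tool frame: the origin (TCP) lies on the centre line of the jaws, within the pads' length; the fingertips stand 11 mm ahead of it and the grasp point (between the pads) lies 8 mm behind it (env.finger_overhang is the distance from the TCP to the fingertips, in m); z points along the fingers, y is the line along which they close (so a half turn about z gives the same grasp; the last joint's range is limited). The gripper opens to 85 mm and grips with 20 to 120 N. Pads are 22 mm wide; open, the fingers measure 114 mm over their backs; the gripper's body (76 mm by 85 mm) begins 54 mm behind the grasp point. The pads swing forward as they close: fully open they stand 13 mm farther back than shut.
Start: joints at [-1.221, 0.491, 1.559, -0, 1.092, -0.106], TCP at [0.275, -0.561, 0.242] pointing down, gripper open.
Joint ranges: [-3.1, 3.1], [-0.84, 2.19], [0.05, 2.79], [-1.13, 4.28], [0.06, 2.93], [-2.69, 2.69]. Speed limits (rad/s): [2.22, 2.22, 2.79, 3.14, 3.14, 3.14].

## Interface

Orientations are given as a unit quaternion [x, y, z, w].
In Python, from plant import env, viewer, ticket gives the robot as it stands. The module is installed in compiled form; this text tells all that it offers.
- The arm moves only by the tool apply_moves, never from a script. Its argument "moves" is a list of rows, each a list of 5 numbers: the shift along the tool's x, y, z in mm, then the turn about the tool's z in degrees, then the gripper command: -1 is shut, 1 is fully open, values between are in proportion. A call has exactly 10 rows; each row is the pose to reach, as a shift and turn from the pose commanded when the call began, along the tool's axes at that moment; what a row does not reach only later rows make up. A row lasts 1/12 s, in which the tool goes at most 41.7 mm and 7.16 degrees, less where a joint would pass 70% of its speed; a pose out of reach is approached as far as the arm can. A call with a gripper value outside its range is refused whole. The fingers move at their own pace and stop on an object; "grip_force" is the grip in N (left out, the last holds). Time passes only in rows, so rows that repeat a pose let the fingers close, or fill a call up. It gives the time, the measured TCP pose, the force, the opening and the grip force at its end, in the units of the state.
- env.read_state(): the state, without advancing time (a new reading comes with each control period).
- viewer.capture(name): name is "scene" or "side" or "wrist"; returns the picture (480x640x3 uint8, red, green, blue); there is no depth.
- viewer.camera_model(name): a dict with "fov_y" (degrees; the focal length in pixels is half the picture's height over the tangent of half this angle, whatever the lens; pixels are square), "cx", "cy" (the principal point, pixels), "rvec" (rotation vector, rad) and "tvec" (3), from world to camera coordinates, as OpenCV has them. Camera axes: x right, y down, z forward; pixel columns grow to the right and rows downward; lengths in m; the calibration is good to about 2 mm. A picture is of the moment at which its call begins: read the wrist's pose just before it. camera_model takes no time and is no camera call; for the wrist camera it gives the pose at the moment of the call.
- ticket.finish_job(): hands the job in; it is judged then, once.
Trained networks look in the newest picture that a camera, given by its name, has taken for a name from the list of things; names that differ only in an ending like _2 or _b are one class to them, and where a whole thing is asked for, a point or a joint stands for the part that bears it (a point fixed in the world has none). Each returns a list of dicts, best first, with "confidence" (0 to 1); they miss things now and then, are a little off and sometimes report something else, mostly with a low value. They report only what shows in the picture. A call takes as long as a camera call. They do not tell look-alikes from the thing itself.
- viewer.masks_of(camera, thing): "mask" (480x640 bool, what is visible of it) and "rect" ([left, top, right, bottom] in pixels, round what is visible of it).
- viewer.spot_point(camera, thing): "uv" ([column, row] in pixels: a listed point, or the origin of a listed thing).
The state is a dict: "clock": time; "joints": joint angles; "joint_velocities": joint speeds; "tau": joint torques, N m; "tcp_pos": TCP position; "tcp_rot": TCP orientation; "ft_force": force on the tool from outside, world axes, zero at the start; "torque": the same for the moment, N m; "grip_width": finger opening in m; "grip_force": force on a finger pad.
Only numpy, scipy, OpenCV 4.12 (cv2) and the standard library are available. Lean on these libraries where they do the work, as an engineer would, in place of code of your own. Each camera call takes 0.05 s, during which the arm holds its last target. There are 200 camera calls.

## Working session

There is one attempt and no reset: what is moved stays moved. The work goes in short steps, Python scripts to look and compute and a tool call to move; the robot and the scene stay as the last step left them, time stands still between calls to the robot, and variables do not carry over. Pictures are saved under pics/ and viewed, at most 12 in all, crops included, and the job is handed in when it is done.

Besides the shell and the picture viewer there is one more tool, called after "Emit:" by a JSON object that holds its "api" and its "payload". apply_moves: Moves the arm, as the interface text tells. Its arguments: {"type":"object","properties":{"moves":{"type":"array"},"grip_force":{"type":"number"}},"required":["moves"]}

```bash
mkdir -p pics; cat > h.py <<'E'
import numpy as np, cv2
from plant import env, viewer, ticket
def cam(n):
    m=viewer.camera_model(n); f=240/np.tan(np.radians(m['fov_y'])/2)
    K=np.array([[f,0,m['cx']],[0,f,m['cy']],[0,0,1]]); R=cv2.Rodrigues(np.array(m['rvec'],float))[0]
    return K,R,np.array(m['tvec'],float).ravel()
def toplane(c,uv,z):
    K,R,t=c; d=R.T@np.linalg.inv(K)@np.array([uv[0],uv[1],1.]); o=-R.T@t
    return o+d*(z-o[2])/d[2]
def proj(c,p):
    K,R,t=c; q=K@(R@np.array(p,float)+t); return q[:2]/q[2]
def save(img,n): cv2.imwrite('pics/'+n,img[:,:,::-1])
E
python3 - <<'E'
from h import *
s=env.read_state(); print(s['tcp_pos'],s['tcp_rot'],s['clock'],env.finger_overhang)
Z={'bolt_short_mid':.017,'bolt_medium_mid':.017,'bolt_long_mid':.017,'gap_short':.023,'gap_medium':.023,'gap_long':.023,'tray_short_rest':.025,'tray_medium_rest':.025,'tray_long_rest':.025,'gauge':0,'mouse':0,'oil':0,'spray':0,'mug':0,'stapler':0,'tape':0,'bracket':0}
for n in ('scene','side'):
    im=viewer.capture(n); save(im,n+'0.png'); c=cam(n); print(n,-c[1].T@c[2])
    for k,z in Z.items():
        print(k,[(np.round(d['uv']).astype(int).tolist(),np.round(toplane(c,d['uv'],z)[:2],3).tolist(),round(d['confidence'],2)) for d in viewer.spot_point(n,k)[:5]])
E
```

```text
[ 0.27504176 -0.56097723  0.2417143 ] [ 9.74144453e-01  2.25925330e-01 -6.23220488e-05 -5.70432928e-04] 0.0 0.011
scene [ 0.95798983 -0.54949893  1.32727899]
bolt_short_mid [([290, 247], [0.433, -0.023], 0.55), ([444, 245], [0.745, 0.215], 0.27)]
bolt_medium_mid [([170, 291], [0.274, -0.298], 0.94), ([296, 142], [0.232, 0.254], 0.82), ([314, 318], [0.601, -0.141], 0.54)]
bolt_long_mid [([320, 268], [0.531, -0.028], 0.68)]
gap_short [([262, 345], [0.547, -0.271], 0.97)]
gap_medium [([238, 347], [0.506, -0.308], 0.67), ([406, 189], [0.573, 0.299], 0.26)]
gap_long [([216, 339], [0.451, -0.323], 0.81)]
tray_short_rest [([407, 188], [0.575, 0.303], 0.64), ([215, 341], [0.453, -0.329], 0.28)]
tray_medium_rest [([345, 154], [0.373, 0.296], 0.61), ([333, 210], [0.457, 0.128], 0.37), ([260, 345], [0.543, -0.273], 0.31)]
tray_long_rest [([376, 171], [0.475, 0.299], 0.86)]
gauge [([236, 353], [0.504, -0.317], 0.67)]
mouse [([385, 294], [0.699, 0.019], 0.75)]
oil [([335, 211], [0.454, 0.139], 0.65)]
spray [([314, 319], [0.598, -0.139], 0.87), ([237, 340], [0.485, -0.292], 0.74), ([289, 247], [0.
[... 770 characters left out ...]
 ([170, 282], [0.722, 0.247], 0.56), ([342, 240], [0.434, -0.02], 0.53)]
tray_medium_rest [([313, 348], [0.374, 0.307], 0.61)]
tray_long_rest [([267, 332], [0.47, 0.302], 0.82), ([289, 169], [0.68, -0.274], 0.72), ([312, 346], [0.377, 0.303], 0.28)]
gauge [([352, 180], [0.51, -0.321], 0.8), ([220, 319], [0.584, 0.284], 0.61), ([370, 256], [0.364, -0.019], 0.3)]
mouse [([230, 232], [0.711, 0.016], 0.93)]
oil [([304, 287], [0.463, 0.136], 0.88)]
spray [([300, 208], [0.591, -0.14], 0.59)]
mug [([169, 286], [0.735, 0.237], 0.81)]
stapler [([287, 168], [0.708, -0.321], 0.56), ([266, 329], [0.487, 0.273], 0.53)]
tape [([372, 259], [0.356, -0.009], 0.63)]
bracket [([149, 326], [0.706, 0.35], 0.88)]
```

View pics/scene0.png

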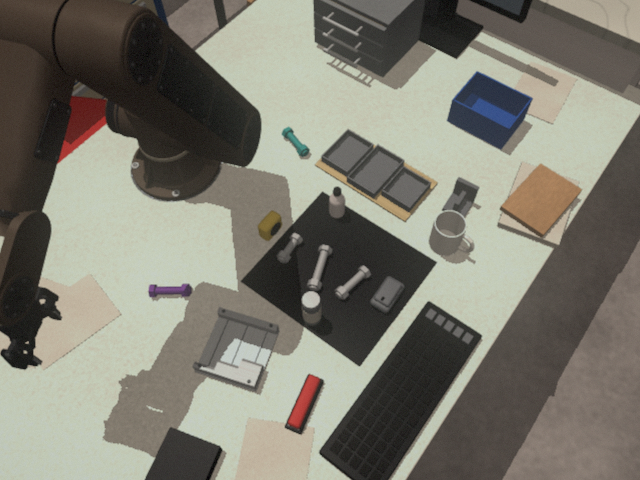

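View pics/side0.png

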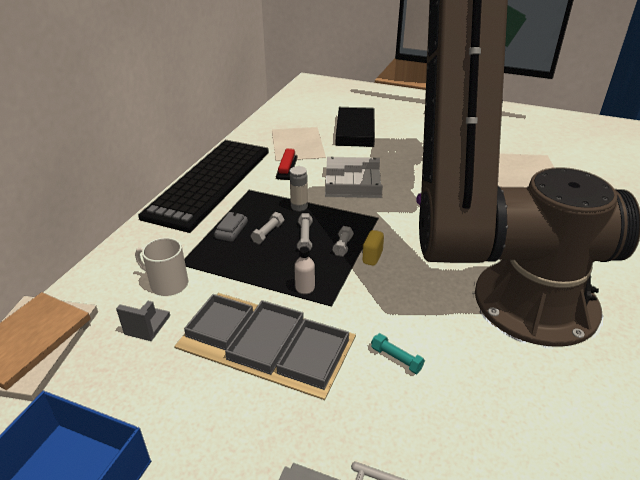

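The scene camera shows the bolts on the mat: short near (290,247), long near (320,268) and medium near (353,282). The gauge is at (238,345). The trays run along (347,153), (376,171) and (407,188), and the middle one is the longest. The purple (170,290) and turquoise (295,142) bolts are look-alikes, so I'll leave those alone. The side view agrees with all of this. Next I'll measure axes and sizes from the masks and get the wrist camera's mounting.

```bash
python3 - <<'E'
from h import *
from scipy.spatial.transform import Rotation as Ro
s=env.read_state(); K,R,t=cam('wrist'); T=Ro.from_quat(s['tcp_rot']).as_matrix()
o=-R.T@t; print('wrist cam in tool',T.T@(o-s['tcp_pos']),'axis',T.T@R[2],'right',T.T@R[0],'f',K[0,0],K[:2,2])
def rects(n,k,z):
    c=cam(n)
    for d in viewer.masks_of(n,k)[:4]:
        cs=max(cv2.findContours(d['mask'].astype(np.uint8),0,2)[0],key=len).reshape(-1,2)
        P=np.array([toplane(c,u,z)[:2] for u in cs],np.float32)*1000
        (x,y),(w,h),a=cv2.minAreaRect(P)
        if w<h: w,h,a=h,w,a+90
        print(n,k,round(d['confidence'],2),'ctr',round(x),round(y),'size',round(w),round(h),'ang',round((a+90)%180-90,1),np.round(d['rect']).astype(int).tolist())
for n in('scene','side'):
    for k,z in dict(bolt_short_mid=.017,bolt_medium_mid=.017,bolt_long_mid=.017,tray_short_rest=.03,gauge=.038).items(): rects(n,k,z)
    for k in ('tray_medium_rest','tray_long_rest'): rects(n,k,.03)
E
```

```text
wrist cam in tool [ 0.08057835 -0.00063039 -0.13221974] axis [-3.15057927e-01 -2.93011918e-04  9.49072398e-01] right [2.50508069e-04 9.99999892e-01 3.91894696e-04] f 396.46981765130374 [320.78271698 241.10986197]
scene bolt_short_mid 0.76 ctr 432 -26 size 89 35 ang -82.1 [278, 232, 303, 262]
scene bolt_medium_mid 0.64 ctr 270 -298 size 106 33 ang 36.8 [147, 284, 192, 299]
scene bolt_medium_mid 0.59 ctr 229 255 size 117 33 ang -17.4 [284, 127, 312, 158]
scene bolt_long_mid 0.73 ctr 529 -24 size 129 32 ang -67.5 [309, 244, 330, 287]
scene bolt_long_mid 0.37 ctr 503 -307 size 167 160 ang -71.2 [193, 311, 278, 393]
scene tray_short_rest 0.87 ctr 573 299 size 121 99 ang 89.3 [384, 169, 432, 212]
scene gauge 0.93 ctr 509 -311 size 169 162 ang -71.2 [192, 308, 280, 393]
scene tray_medium_rest 0.96 ctr 375 305 size 138 100 ang 88.6 [322, 129, 375, 176]
scene tray_long_rest 0.91 ctr 475 299 size 159 98 ang 88.3 [345, 146, 406, 196]
scene tray_long_rest 0.38 ctr 710 -317 size 127 40 ang -77.6 [286, 379, 322, 434]
side bolt_short_mid 0.79 ctr 435 -29 size 111 33 ang -84.4 [333, 226, 351, 256]
side bolt_short_mid 0.39 ctr 474 301 size 165 105 ang 89.0 [227, 299, 304, 373]
side bolt_short_mid 0.24 ctr 374 307 size 145 101 ang 89.2 [278, 318, 350, 390]
side bolt_medium_mid 0.92 ctr 231 253 size 109 42 ang -18.2 [371, 336, 424, 371]
side bolt_medium_mid 0.57 ctr 313 -272 size 49 10 ang -77.1 [414, 192, 423, 205]
side bolt_long_mid 0.88 ctr 535 -40 size 142 33 ang -69.3 [298, 213, 315, 250]
side tray_short_rest 0.58 ctr 568 312 size 119 99 ang 89.2 [185, 297, 251, 348]
side tray_short_rest 0.36 ctr 500 -300 size 219 152 ang -70.4 [326, 155, 385, 201]
side gauge 0.87 ctr 496 -287 size 215 149 ang -71.1 [325, 153, 380, 198]
side tray_medium_rest 0.79 ctr 369 317 size 141 99 ang 89.1 [277, 318, 351, 391]
side tray_long_rest 0.62 ctr 467 310 size 162 102 ang 89.1 [229, 299, 305, 375]
```

Emit:
{"api": "apply_moves", "payload": {"moves": [[30, -12, -10, 0, 1], [60, -25, -20, 0, 1], [90, -38, -30, 0, 1], [120, -50, -40, 0, 1], [150, -62, -50, 0, 1], [180, -75, -60, 0, 1], [210, -88, -60, 0, 1], [240, -100, -60, 0, 1], [265, -112, -60, 0, 1], [265, -112, -60, 0, 1]]}}

```text
clock: 3.33
tcp_pos: [0.4661, -0.3406, 0.3025]
tcp_rot: [0.974, 0.228, 0.0, -0.0]
ft_force: [0.1, 0.2, -0.0]
grip_width: 0.0852
grip_force: 0.0
```

```bash
python3 - <<'E'
from h import *
c=cam('wrist'); im=viewer.capture('wrist'); np.save('w1.npy',im)
for k in('gap_short','gap_medium','gap_long'):
    print(k,[(np.round(d['uv']).astype(int).tolist(),np.round(toplane(c,d['uv'],.023)[:2],4).tolist(),round(d['confidence'],2)) for d in viewer.spot_point('wrist',k)[:3]])
# rectified view of plane z=.038 (jaw tops), 0.4mm... 2px/mm, centred guess
def warp(z,x0,y0,W,H,s):
    src=np.array([[0,0],[W,0],[W,H],[0,H]],np.float32)
    P=[(x0+ (v)/s/1000, y0+(u)/s/1000) for u,v in src]  # u->y, v->x
    dst=np.array([proj(c,(p[0],p[1],z)) for p in P],np.float32)
    return cv2.warpPerspective(im,cv2.getPerspectiveTransform(dst,src),(W,H))
save(warp(.008,.39,-.43,800,600,2.6)if 0 else np.hstack([warp(.038,.40,-.41,400,400,2),warp(.008,.40,-.41,400,400,2)]),'gauge_rect.png')
E
```

```text
gap_short [([295, 90], [0.5431, -0.2741], 0.6)]
gap_medium [([300, 145], [0.4982, -0.3008], 0.56)]
gap_long [([305, 194], [0.4548, -0.3269], 0.67)]
```

View pics/gauge_rect.png

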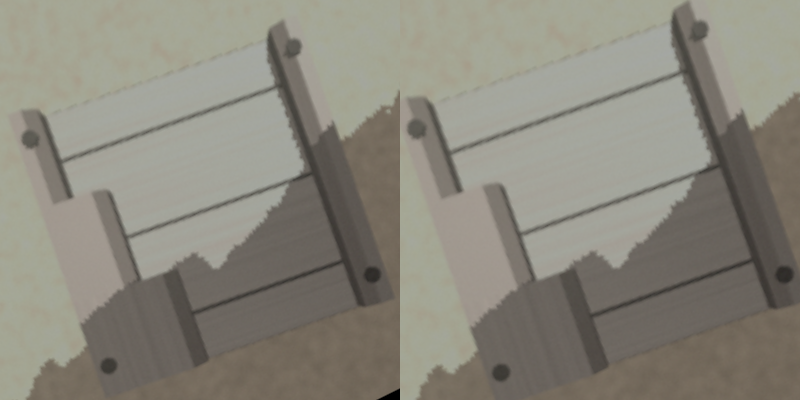

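The rectified view shows the lane centre lines at 109° yaw, with gaps of 84, 105 and 124 mm. The centres are short (0.544,-0.274), medium (0.500,-0.3005) and long (0.456,-0.3265), which agrees with the network. Next I'll look at the bolts.

Emit:
{"api": "apply_moves", "payload": {"moves": [[21, -28, 0, -7, 1], [42, -56, 0, -14, 1], [63, -84, 0, -21, 1], [84, -112, 0, -28, 1], [105, -140, 0, -35, 1], [126, -168, 0, -42, 1], [147, -196, 0, -49, 1], [168, -224, 0, -56, 1], [190, -250, 0, -63, 1], [209, -277, 0, -70, 1]]}}

```text
clock: 4.37
tcp_pos: [0.5298, -0.0028, 0.3024]
tcp_rot: [0.667, 0.745, 0.0, 0.0]
ft_force: [0.8, -0.4, 0.6]
grip_width: 0.0854
grip_force: 0.0
```

```bash
cat >> h.py <<'E'
def rects(n,k,z,c=None,top=3):
    c=c or cam(n)
    for d in viewer.masks_of(n,k)[:top]:
        cs=max(cv2.findContours(d['mask'].astype(np.uint8),0,2)[0],key=len).reshape(-1,2)
        P=np.array([toplane(c,u,z)[:2] for u in cs],np.float32)*1000
        (x,y),(w,h),a=cv2.minAreaRect(P)
        if w<h: w,h,a=h,w,a+90
        print(n,k,round(d['confidence'],2),'ctr',round(x,1),round(y,1),'size',round(w),round(h),'ang',round(a%180,1))
def pose():
    from scipy.spatial.transform import Rotation as Ro
    s=env.read_state(); T=Ro.from_quat(s['tcp_rot']).as_matrix()
    print('t',round(s['clock'],2),np.round(s['tcp_pos'],4),'yaw',round(np.degrees(np.arctan2(T[1,0],T[0,0])),2),'w',s['grip_width'],np.round(s['ft_force'],1)); return s,T
def delta(p):
    s,T=pose(); return np.round(T.T@(np.array(p)-s['tcp_pos'])*1000,1)
def warp(im,c,z,x0,y0,W,H,s):
    src=np.array([[0,0],[W,0],[W,H],[0,H]],np.float32)
    dst=np.array([proj(c,(x0+v/s/1000,y0+u/s/1000,z)) for u,v in src],np.float32)
    return cv2.warpPerspective(im,cv2.getPerspectiveTransform(dst,src),(W,H))
E
python3 - <<'E'
from h import *
pose(); c=cam('wrist'); im=viewer.capture('wrist')
for k in('bolt_short_mid','bolt_medium_mid','bolt_long_mid'):
    print(k,[(np.round(d['uv']).astype(int).tolist(),np.round(toplane(c,d['uv'],.017)[:2],4).tolist(),round(d['confidence'],2)) for d in viewer.spot_point('wrist',k)[:3]])
    rects('wrist',k,.017,c)
save(warp(im,c,.017,.37,-.13,560,720,2.2)[:600],'bolts.png')
E
```

```text
t 4.37 [ 0.5298 -0.0028  0.3024] yaw 96.36 w 0.08544167131393336 [ 0.8 -0.4  0.6]
bolt_short_mid [([229, 204], [0.4329, -0.0288], 0.77)]
wrist bolt_short_mid 0.97 ctr 433.3 -30.5 size 85 35 ang 96.8
bolt_medium_mid [([405, 208], [0.6222, -0.0119], 0.88), ([95, 391], [0.2733, -0.2905], 0.65)]
wrist bolt_medium_mid 0.85 ctr 276.7 -285.9 size 97 24 ang 39.1
wrist bolt_medium_mid 0.72 ctr 495.4 -300.1 size 165 152 ang 19.5
wrist bolt_medium_mid 0.7 ctr 618.9 -14.0 size 104 35 ang 81.5
bolt_long_mid [([319, 214], [0.5304, -0.0291], 0.72), ([273, 421], [0.5008, -0.3118], 0.68)]
wrist bolt_long_mid 0.76 ctr 529.9 -29.6 size 126 35 ang 111.9
```

View pics/bolts.png

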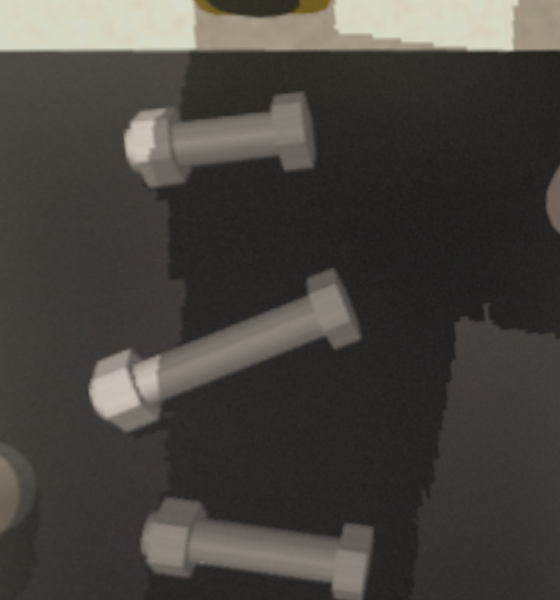

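The rectified picture shows short at the top, from (125,147) to (315,131) with its head at +y. Long is in the middle and medium at the bottom, both also with heads at +y. Short is at (0.433,-0.030), yaw 97°. The tape stands close beside it, so I'll approach with the jaws only partly open.

Emit:
{"api": "apply_moves", "payload": {"moves": [[-6, -35, 30, -0.8, 0.2], [-12, -70, 60, -0.8, 0.2], [-16, -99, 100, -0.8, 0.2], [-16, -99, 140, -0.8, 0.2], [-16, -99, 180, -0.8, 0.2], [-16, -99, 215, -0.8, 0.2], [-16, -99, 245, -0.8, 0.2], [-16, -99, 265, -0.8, 0.2], [-16, -99, 275, -0.8, 0.2], [-16, -99, 275, -0.8, 0.2]], "grip_force": 60}}

```text
clock: 5.55
tcp_pos: [0.4319, -0.0307, 0.0253]
tcp_rot: [0.664, 0.748, -0.001, -0.002]
ft_force: [-0.2, -0.1, -1.1]
grip_width: 0.0512
grip_force: 0.0
```

Emit:
{"api": "apply_moves", "payload": {"moves": [[0, 0, 5, 0, 0.2], [0, 0, 10, 0, 0.2], [0, 0, 10, 0, 0.2], [0, 0, 10, 0, -1], [0, 0, 10, 0, -1], [0, 0, 10, 0, -1], [0, 0, 10, 0, -1], [0, 0, 10, 0, -1], [0, 0, 10, 0, -1], [0, 0, 10, 0, -1]]}}

```text
clock: 6.38
tcp_pos: [0.433, -0.0298, 0.018]
tcp_rot: [0.663, 0.748, 0.0, 0.001]
ft_force: [-0.5, -0.9, 7.6]
grip_width: 0.018
grip_force: 58.4
```

Emit:
{"api": "apply_moves", "payload": {"moves": [[0, 0, -25, 0, -1], [0, 0, -60, 0, -1], [0, 0, -100, 0, -1], [-30, 10, -130, -2, -1], [-66, 21, -130, -4, -1], [-105, 33, -130, -6, -1], [-144, 45, -130, -8, -1], [-183, 58, -130, -10, -1], [-220, 70, -130, -12.1, -1], [-256, 81, -130, -12.1, -1]]}}

```text
clock: 7.22
tcp_pos: [0.5442, -0.2759, 0.1474]
tcp_rot: [0.58, 0.815, -0.0, -0.0]
ft_force: [0.8, 0.0, -3.6]
grip_width: 0.0175
grip_force: 60.3
```

Emit:
{"api": "apply_moves", "payload": {"moves": [[0, 0, 20, 0, -1], [0, 0, 40, 0, -1], [0, 0, 55, 0, -1], [0, 0, 60, 0, -1], [0, 0, 60, 0, -1], [0, 0, 60, 0, -1], [0, 0, 60, 0, -1], [0, 0, 60, 0, -1], [0, 0, 60, 0, -1], [0, 0, 60, 0, -1]]}}

```text
clock: 8.05
tcp_pos: [0.5442, -0.2742, 0.088]
tcp_rot: [0.581, 0.814, -0.0, 0.001]
ft_force: [-0.1, 0.2, -2.5]
grip_width: 0.0179
grip_force: 60.2
```

```bash
python3 - <<'E'
from h import *
pose(); c=cam('wrist'); im=viewer.capture('wrist'); save(im,'g1.png')
K,R,t=c
s=env.read_state(); z=s['tcp_pos'][2]
print('tcp px',proj(c,s['tcp_pos']),'gap px',proj(c,(.544,-.274,.023)))
rects('wrist','bolt_short_mid',z,c)
for k,zz in(('bolt_short_mid',z),('gap_short',.023),('gap_medium',.023),('gap_long',.023)):
    print(k,[(np.round(d['uv']).astype(int).tolist(),np.round(toplane(c,d['uv'],zz)[:2],4).tolist(),round(d['confidence'],2)) for d in viewer.spot_point('wrist',k)[:3]])
E
```

```text
t 8.05 [ 0.5442 -0.2742  0.088 ] yaw 109.02 w 0.017906367831962772 [-0.1  0.2 -2.5]
tcp px [321.55323113 334.59362422] gap px [321.19454837 269.20073259]
wrist bolt_short_mid 0.72 ctr 545.7 -276.2 size 94 34 ang 110.9
bolt_short_mid [([322, 336], [0.5445, -0.2745], 0.55)]
gap_short [([528, 383], [0.6841, -0.3025], 0.35)]
gap_medium [([227, 288], [0.4991, -0.3014], 0.56)]
gap_long [([139, 308], [0.4559, -0.329], 0.63)]
```

View pics/g1.png

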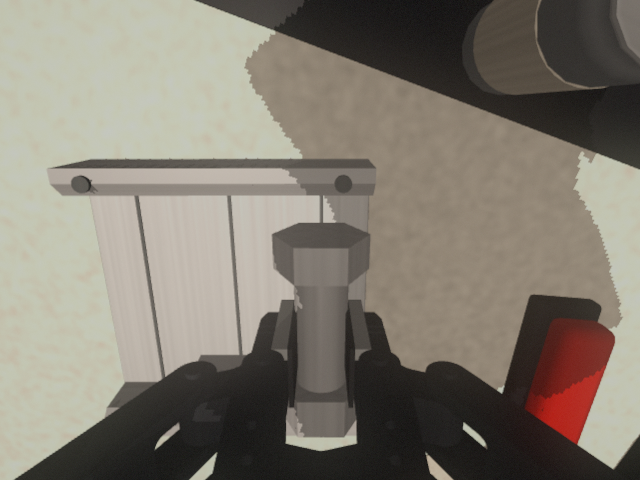

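```bash
python3 - <<'E'
from h import *
s,T=pose(); c=cam('wrist'); z=s['tcp_pos'][2]
for n,uv,zz in(('head end top',(321,248),z+.015),('nut-shank edge top',(322,401),z+.010),('jaw foot',(322,195),.008),('jaw sharp inner edge z.031',(322,195),.031),('jaw slope top',(322,183),.038),('jaw back',(322,168),.038)):
    p=toplane(c,uv,zz); print(n,np.round(T.T@(p-s['tcp_pos'])*1000,1))
E
```

```text
t 8.35 [ 0.544  -0.2741  0.0873] yaw 109.01 w 0.017826765041632057 [ 0.2  0.3 -3.6]
head end top [ 40.3  -0.3 -15. ]
nut-shank edge top [-22.2   0.1 -10. ]
jaw foot [37.7  0.2 79.3]
jaw sharp inner edge z.031 [42.4  0.2 56.3]
jaw slope top [49.5  0.1 49.3]
jaw back [56.3  0.1 49.3]
```

The head end sits 40.3 mm from the TCP and the jaw face 42.4 mm, so both match expectations. Lowering straight down.

Emit:
{"api": "apply_moves", "payload": {"moves": [[0, 0, 20, 0, -1], [0, 0, 40, 0, -1], [0, 0, 52, 0, -1], [0, 0, 58, 0, -1], [0, 0, 62, 0, -1], [0, 0, 62, 0, -1], [0, 0, 62, 0, -1], [0, 0, 62, 0, -1], [0, 0, 62, 0, -1], [0, 0, 62, 0, -1]]}}

```text
clock: 9.18
tcp_pos: [0.5443, -0.2743, 0.0259]
tcp_rot: [0.581, 0.814, -0.0, 0.001]
ft_force: [-0.7, 0.0, -2.4]
grip_width: 0.0178
grip_force: 60.4
```

Emit:
{"api": "apply_moves", "payload": {"moves": [[0, 0, -30, 0, -1], [0, 0, -70, 0, -1], [0, 0, -110, 0, -1], [35, 14, -125, 2.8, -1], [70, 28, -125, 5.6, -1], [105, 42, -125, 8.4, -1], [140, 56, -125, 11.2, -1], [175, 70, -125, 14, -1], [210, 84, -125, 17, -1], [245, 98, -125, 19.5, -1]]}}

```text
clock: 10.02
tcp_pos: [0.5566, -0.0088, 0.1508]
tcp_rot: [0.711, 0.703, 0.0, 0.0]
ft_force: [0.3, 0.3, -2.1]
grip_width: 0.0178
grip_force: 60.4
```

Emit:
{"api": "apply_moves", "payload": {"moves": [[38, 2, 0, 0, -1], [76, 4, 0, 0, -1], [114, 6, 0, 0, -1], [152, 8, 0, 0, -1], [190, 10, 0, 0, -1], [228, 11, 0, 0, -1], [266, 12, 0, 0, -1], [290, 13, 0, 0, -1], [310, 13, 0, 0, -1], [310, 13, 0, 0, -1]]}}

```text
clock: 10.85
tcp_pos: [0.572, 0.3029, 0.1504]
tcp_rot: [0.709, 0.705, 0.001, 0.0]
ft_force: [-0.7, 0.4, -2.8]
grip_width: 0.0177
grip_force: 60.3
```

```bash
python3 - <<'E'
from h import *
pose(); c=cam('wrist'); im=viewer.capture('wrist'); save(im,'t1.png')
for k in('tray_short_rest','tray_medium_rest','tray_long_rest'):
    print(k,[(np.round(d['uv']).astype(int).tolist(),np.round(toplane(c,d['uv'],.025)[:2],4).tolist(),round(d['confidence'],2)) for d in viewer.spot_point('wrist',k)[:3]])
    rects('wrist',k,.03,c)
E
```

```text
t 10.85 [0.572  0.3029 0.1504] yaw 89.69 w 0.017687058245145895 [-0.7  0.4 -2.8]
tray_short_rest [([320, 237], [0.5709, 0.3022], 0.91)]
wrist tray_short_rest 0.85 ctr 571.0 305.6 size 106 92 ang 89.1
tray_medium_rest [([24, 227], [0.3706, 0.3098], 0.82)]
wrist tray_medium_rest 0.97 ctr 384.5 310.2 size 125 82 ang 88.7
tray_long_rest [([171, 234], [0.4696, 0.3049], 0.87)]
wrist tray_long_rest 0.76 ctr 473.5 304.6 size 146 97 ang 88.9
```

View pics/t1.png

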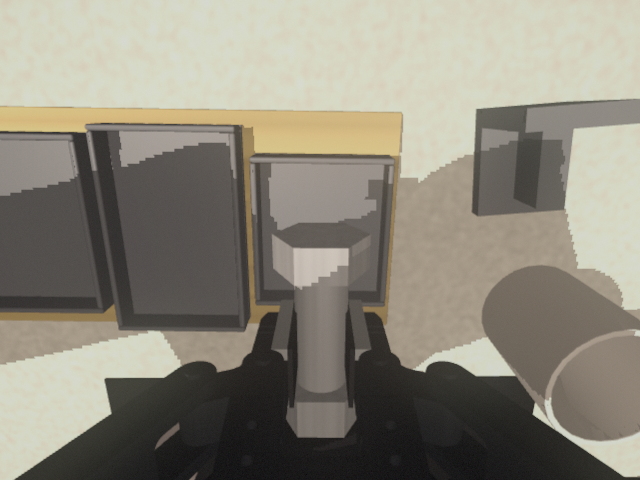

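The tray view has the short bolt squarely over the short tray at (320,237), with the long tray at (171,234) and the medium one at the left edge. Lowering and releasing.

Emit:
{"api": "apply_moves", "payload": {"moves": [[0, 0, 35, 0, -1], [0, 0, 70, 0, -1], [0, 0, 95, 0, -1], [0, 0, 110, 0, -1], [0, 0, 118, 0, -1], [0, 0, 123, 0, -1], [0, 0, 124, 0, -1], [0, 0, 124, 0, -1], [0, 0, 124, 0, -1], [0, 0, 124, 0, -0.1]]}}

```text
clock: 12.03
tcp_pos: [0.573, 0.2995, 0.0274]
tcp_rot: [0.71, 0.704, 0.001, 0.0]
ft_force: [-0.6, -0.0, -0.5]
grip_width: 0.0284
grip_force: 0.0
```

Emit:
{"api": "apply_moves", "payload": {"moves": [[0, 0, 0, 0, -0.1], [0, 0, 0, 0, -0.1], [0, 0, 0, 0, -0.1], [0, 0, 0, 0, -0.1], [0, 0, -5, 0, -0.1], [0, 0, -30, 0, -0.1], [0, 0, -60, 0, -0.1], [0, 0, -100, 0, -0.1], [0, 0, -140, 0, 0.2], [0, 0, -155, 0, 0.2]]}}

```text
clock: 12.87
tcp_pos: [0.5737, 0.2999, 0.1873]
tcp_rot: [0.71, 0.704, 0.003, 0.001]
ft_force: [1.2, -0.2, 0.3]
grip_width: 0.051
grip_force: 0.0
```

```bash
python3 - <<'E'
from h import *
pose()
for n in('wrist','side'):
    c=cam(n); viewer.capture(n); rects(n,'bolt_short_mid',.025,c,2)
print(delta((.60,0.0,.18)))
E
```

```text
t 12.87 [0.5737 0.2999 0.1873] yaw 89.52 w 0.05100700425091545 [ 1.2 -0.2  0.3]
wrist bolt_short_mid 0.61 ctr 571.5 298.5 size 85 34 ang 89.5
side bolt_short_mid 0.93 ctr 573.8 297.3 size 97 35 ang 90.2
t 13.07 [0.5722 0.2992 0.1813] yaw 89.52 w 0.05100446441487639 [ 0.7 -0.6 -0.3]
[-299.    30.3    1.4]
```

Both cameras put the short bolt in its tray at (572,298). Next is the medium bolt, at (0.6205,-0.0125), yaw 82.5°.

Emit:
{"api": "apply_moves", "payload": {"moves": [[-39, 6, 0, 1, 0.05], [-78, 12, 0, 2, 0.05], [-117, 19, 0, 3, 0.05], [-156, 25, 0, 4, 0.05], [-195, 32, 0, 5, 0.05], [-234, 38, 10, 6, 0.05], [-273, 45, 25, 7, 0.05], [-300, 50, 50, 7, 0.05], [-312, 51, 80, 7, 0.05], [-312, 51, 100, 7, 0.05]]}}

```text
clock: 13.9
tcp_pos: [0.6196, -0.0161, 0.0774]
tcp_rot: [0.753, 0.658, -0.001, -0.001]
ft_force: [1.0, -0.5, -0.3]
grip_width: 0.0447
grip_force: 0.0
```

```bash
python3 - <<'E'
from h import *
s,T=pose(); c=cam('wrist'); im=viewer.capture('wrist'); rects('wrist','bolt_medium_mid',.017,c,2)
p=viewer.spot_point('wrist','bolt_medium_mid')
for d in p[:2]: print(d['uv'],toplane(c,d['uv'],.017),d['confidence'])
save(im,'m1.png')
E
```

```text
t 13.9 [ 0.6196 -0.0161  0.0774] yaw 82.32 w 0.04469073324846343 [ 1.  -0.5 -0.3]
wrist bolt_medium_mid 0.74 ctr 619.0 -15.3 size 109 35 ang 81.6
[317.9, 265.6] [ 0.61771099 -0.01194142  0.017     ] 0.71
```

View pics/m1.png

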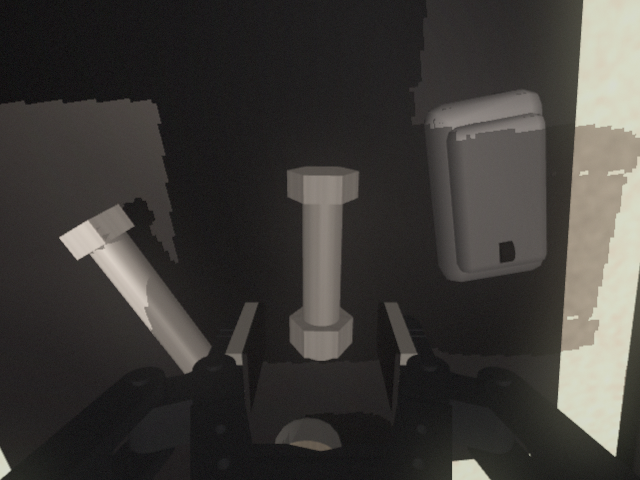

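The medium bolt lies straight between the fingers at (320,260), with the mouse clear on the right. Its centre is about 4 mm ahead of the TCP, so I'll shift by that and grasp.

Emit:
{"api": "apply_moves", "payload": {"moves": [[4, 0, 20, 0, 0.05], [4, 0, 40, 0, 0.05], [4, 0, 55, 0, 0.05], [4, 0, 61, 0, 0.05], [4, 0, 61, 0, 0.05], [4, 0, 61, 0, -1], [4, 0, 61, 0, -1], [4, 0, 61, 0, -1], [4, 0, 61, 0, -1], [4, 0, 61, 0, -1]]}}

```text
clock: 14.88
tcp_pos: [0.622, -0.009, 0.0219]
tcp_rot: [0.752, 0.659, 0.001, 0.001]
ft_force: [-1.2, 2.3, 6.9]
grip_width: 0.018
grip_force: 58.7
```

Emit:
{"api": "apply_moves", "payload": {"moves": [[0, 0, 0, 0, -1], [0, 0, 0, 0, -1], [0, 0, -10, 0, -1], [0, 0, -30, 0, -1], [0, 0, -60, 0, -1], [0, 0, -95, 0, -1], [0, 0, -130, 0, -1], [0, 0, -150, 0, -1], [0, 0, -150, 0, -1], [0, 0, -150, 0, -1]]}}

```text
clock: 15.72
tcp_pos: [0.6214, -0.0092, 0.1717]
tcp_rot: [0.752, 0.659, 0.001, 0.001]
ft_force: [0.2, -0.6, -4.1]
grip_width: 0.0177
grip_force: 59.2
```

```bash
python3 - <<'E'
from h import *
print(delta((.500,-.3005,.088)))
E
```

```text
t 15.72 [ 0.6214 -0.0092  0.1717] yaw 82.51 w 0.017670922175822276 [ 0.2 -0.6 -4.1]
[-304.7  -82.6   83.5]
```

Emit:
{"api": "apply_moves", "payload": {"moves": [[-37, -10, 0, -3, -1], [-74, -20, 0, -6, -1], [-111, -30, 0, -9, -1], [-148, -40, 0, -12, -1], [-185, -50, 0, -15, -1], [-222, -60, 0, -18, -1], [-259, -70, 0, -21, -1], [-290, -79, 20, -24, -1], [-305, -83, 50, -26.5, -1], [-305, -83, 80, -26.5, -1]]}}

```text
clock: 16.55
tcp_pos: [0.4975, -0.3036, 0.0885]
tcp_rot: [0.581, 0.814, -0.0, -0.0]
ft_force: [0.4, -0.9, -3.5]
grip_width: 0.0173
grip_force: 59.3
```

```bash
python3 - <<'E'
from h import *
c=cam('wrist'); im=viewer.capture('wrist'); c=cam('wrist'); s,T=pose(); save(im,'g2.png')
print('d',delta((.500,-.3005,.028)))
d=viewer.spot_point('wrist','bolt_medium_mid')[:1]
for q in d: print(np.round(T.T@(toplane(c,q['uv'],s['tcp_pos'][2]-.005)-s['tcp_pos'])*1000,1),q['confidence'])
for v in range(180,421,20):
    print(v,[round(float((T.T@(toplane(c,(320,v),z)-s['tcp_pos']))[0]*1000),1) for z in (s['tcp_pos'][2]+.010,s['tcp_pos'][2]+.005,.031,.038)])
E
```

```text
t 16.6 [ 0.4958 -0.3006  0.0826] yaw 108.87 w 0.01755589525193039 [ -2.9   1.4 -10.1]
t 16.6 [ 0.4958 -0.3006  0.0826] yaw 108.87 w 0.01755589525193039 [ -2.9   1.4 -10.1]
d [-1.6  4.3 54.6]
[-3.5 -2.1  5. ] 0.56
180 [60.7, 59.9, 50.4, 51.6]
200 [54.4, 53.3, 40.9, 42.4]
220 [47.9, 46.6, 31.1, 33.0]
240 [41.2, 39.6, 21.0, 23.3]
260 [34.3, 32.3, 10.6, 13.3]
280 [27.1, 24.9, -0.2, 2.9]
300 [19.7, 17.2, -11.3, -7.8]
320 [12.0, 9.2, -22.8, -18.9]
340 [4.0, 0.9, -34.8, -30.4]
360 [-4.2, -7.7, -47.1, -42.3]
380 [-12.7, -16.6, -60.0, -54.6]
400 [-21.6, -25.8, -73.3, -67.4]
420 [-30.8, -35.4, -87.1, -80.7]
```

View pics/g2.png

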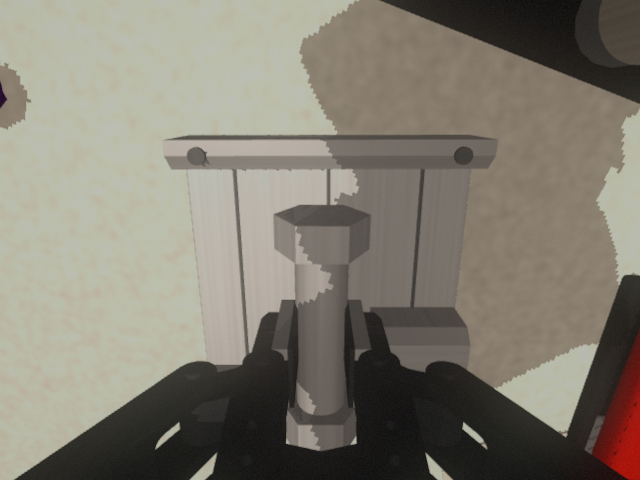

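Looking down the lane, the bolt is aligned, but the arm was still settling and the bolt sits about 4 mm back in the grip. I'll settle with a small shift and measure again.

Emit:
{"api": "apply_moves", "payload": {"moves": [[2, 2, 0, 0, -1], [2, 2, 0, 0, -1], [2, 2, 0, 0, -1], [2, 2, 0, 0, -1], [2, 2, 0, 0, -1], [2, 2, 0, 0, -1], [2, 2, 0, 0, -1], [2, 2, 0, 0, -1], [2, 2, 0, 0, -1], [2, 2, 0, 0, -1]]}}

```text
clock: 17.48
tcp_pos: [0.5005, -0.2982, 0.0903]
tcp_rot: [0.581, 0.814, -0.0, 0.0]
ft_force: [0.2, 0.9, -4.1]
grip_width: 0.0175
grip_force: 59.2
```

```bash
python3 - <<'E'
from h import *
c=cam('wrist'); s,T=pose(); im=viewer.capture('wrist')
f=lambda p:np.round(T.T@(np.array(p)-s['tcp_pos'])*1000,1)
print('gap',f((.500,-.3005,.023)))
for q in viewer.spot_point('wrist','bolt_medium_mid')[:1]: print('bolt',f(toplane(c,q['uv'],s['tcp_pos'][2]-.005)))
for q in viewer.spot_point('wrist','gap_medium')[:1]: print('gap net',f(toplane(c,q['uv'],.023)),q['confidence'])
crop=im[120:440,200:450]; crop=cv2.resize(crop,None,fx=1.8,fy=1.8,interpolation=cv2.INTER_CUBIC); save(crop,'g3.png')
for v in (150,155,160,165,170): print(v,f(toplane(c,(325,v),.031))[0])
for v in (220,225,230,235,240,260,265): print(v,f(toplane(c,(321,v),s['tcp_pos'][2]+.010))[0])
E
```

```text
t 17.48 [ 0.5005 -0.2982  0.0903] yaw 109.01 w 0.017467571210849415 [ 0.2  0.9 -4.1]
gap [-2.  -1.3 67.3]
bolt [-3.4 -0.4  5. ]
150 63.4
155 61.1
160 58.7
165 56.3
170 54.0
220 48.0
225 46.4
230 44.7
235 43.0
240 41.3
260 34.4
265 32.6
```

View pics/g3.png

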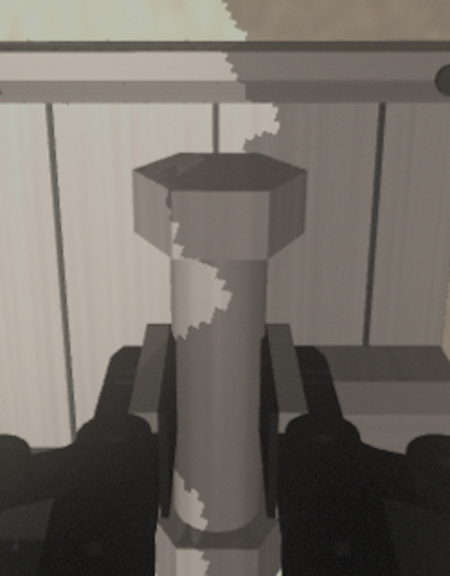

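Bolt centre is at -4 mm and gap centre at -1.8 mm along tool x, so I'll shift +2 mm and lower.

Emit:
{"api": "apply_moves", "payload": {"moves": [[2, -1, 10, 0, -1], [2, -1, 30, 0, -1], [2, -1, 47, 0, -1], [2, -1, 57, 0, -1], [2, -1, 61, 0, -1], [2, -1, 61, 0, -1], [2, -1, 61, 0, -1], [2, -1, 61, 0, -1], [2, -1, 61, 0, -1], [2, -1, 61, 0, -1]]}}

```text
clock: 18.47
tcp_pos: [0.4991, -0.2967, 0.0296]
tcp_rot: [0.581, 0.814, -0.0, 0.0]
ft_force: [0.2, 0.9, -2.9]
grip_width: 0.0175
grip_force: 59.6
```

Emit:
{"api": "apply_moves", "payload": {"moves": [[0, 0, -30, 0, -1], [0, 0, -70, 0, -1], [0, 0, -110, 0, -1], [37, 10, -130, 3, -1], [74, 20, -130, 6, -1], [111, 30, -130, 9, -1], [148, 40, -130, 12, -1], [185, 50, -130, 15, -1], [222, 60, -130, 18, -1], [259, 69, -130, 20, -1]]}}

```text
clock: 19.3
tcp_pos: [0.4794, -0.0276, 0.1596]
tcp_rot: [0.714, 0.7, 0.0, 0.0]
ft_force: [1.1, -0.1, -2.4]
grip_width: 0.0174
grip_force: 59.6
```

Emit:
{"api": "apply_moves", "payload": {"moves": [[37, -12, 0, 0, -1], [74, -24, 0, 0, -1], [111, -37, 0, 0, -1], [148, -50, 0, 0, -1], [185, -62, 0, 0, -1], [222, -75, 0, 0, -1], [259, -88, 0, 0, -1], [296, -100, 0, 0, -1], [325, -110, 0, 0, -1], [339, -114, 0, 0, -1]]}}

```text
clock: 20.13
tcp_pos: [0.3703, 0.3146, 0.1596]
tcp_rot: [0.712, 0.702, 0.001, -0.0]
ft_force: [0.8, -0.2, -2.5]
grip_width: 0.0178
grip_force: 59.6
```

```bash
python3 - <<'E'
from h import *
c=cam('wrist'); s,T=pose(); im=viewer.capture('wrist')
f=lambda p:np.round(T.T@(np.array(p)-s['tcp_pos'])*1000,1)
for k,z in (('bolt_medium_mid',s['tcp_pos'][2]-.005),('tray_medium_rest',.025),('tray_long_rest',.025)):
    for q in viewer.spot_point('wrist',k)[:1]: p=toplane(c,q['uv'],z);print(k,np.round(p,4),f(p),round(q['confidence'],2))
rects('wrist','tray_medium_rest',.03,c,1)
E
```

```text
t 20.13 [0.3703 0.3146 0.1596] yaw 89.15 w 0.017781077868042443 [ 0.8 -0.2 -2.5]
bolt_medium_mid [0.3688 0.3112 0.1546] [-3.4 -1.4  5. ] 0.95
tray_long_rest [0.4698 0.3037 0.025 ] [ -9.5  99.6 134.6] 0.81
wrist tray_medium_rest 0.58 ctr 371.1 311.7 size 124 93 ang 88.5
```

Emit:
{"api": "apply_moves", "payload": {"moves": [[-3, 2, 35, 0, -1], [-3, 2, 70, 0, -1], [-3, 2, 98, 0, -1], [-3, 2, 115, 0, -1], [-3, 2, 124, 0, -1], [-3, 2, 128, 0, -1], [-3, 2, 129, 0, -1], [-3, 2, 129, 0, -1], [-3, 2, 129, 0, -1], [-3, 2, 129, 0, -0.1]]}}

```text
clock: 21.22
tcp_pos: [0.3741, 0.3088, 0.0313]
tcp_rot: [0.713, 0.701, 0.001, 0.0]
ft_force: [0.3, -0.1, 0.4]
grip_width: 0.0284
grip_force: 0.0
```

Emit:
{"api": "apply_moves", "payload": {"moves": [[0, 0, 0, 0, -0.1], [0, 0, 0, 0, -0.1], [0, 0, 0, 0, -0.1], [0, 0, 0, 0, -0.1], [0, 0, -5, 0, -0.1], [0, 0, -30, 0, -0.1], [0, 0, -60, 0, -0.1], [0, 0, -100, 0, -0.1], [0, 0, -140, 0, 0.05], [0, 0, -150, 0, 0.05]]}}

```text
clock: 22.05
tcp_pos: [0.3747, 0.3094, 0.1858]
tcp_rot: [0.713, 0.701, 0.003, 0.001]
ft_force: [0.5, -0.2, 0.6]
grip_width: 0.0446
grip_force: 0.0
```

```bash
python3 - <<'E'
from h import *
for n in('wrist','side'):
    c=cam(n); viewer.capture(n); rects(n,'bolt_medium_mid',.025,c,3)
print(delta((.530,-.029,.08)))
E
```

```text
wrist bolt_medium_mid 0.7 ctr 231.8 257.6 size 105 35 ang 162.1
wrist bolt_medium_mid 0.69 ctr 372.8 302.9 size 106 35 ang 88.4
wrist bolt_medium_mid 0.2 ctr 470.7 303.3 size 147 97 ang 88.9
side bolt_medium_mid 0.85 ctr 230.0 260.6 size 108 43 ang 160.2
side bolt_medium_mid 0.8 ctr 374.9 304.3 size 119 35 ang 88.8
side bolt_medium_mid 0.69 ctr 269.9 -285.1 size 118 58 ang 38.4
t 22.25 [0.3733 0.3084 0.1801] yaw 89.02 w 0.04454986996607514 [-0.3  0.3 -0.4]
[-334.7  162.5  100.1]
```

Emit:
{"api": "apply_moves", "payload": {"moves": [[-35, 17, 0, -2, 0.05], [-70, 34, 0, -5, 0.05], [-105, 51, 0, -8, 0.05], [-140, 68, 0, -11, 0.05], [-175, 85, 0, -14, 0.05], [-210, 102, 0, -17, 0.05], [-245, 119, 0, -20, 0.05], [-280, 136, 0, -23, 0.05], [-315, 153, 15, -23, 0.05], [-335, 162, 40, -23, 0.05]]}}

```text
clock: 23.08
tcp_pos: [0.5316, -0.0325, 0.1399]
tcp_rot: [0.56, 0.829, 0.0, 0.001]
ft_force: [0.2, 0.8, 0.4]
grip_width: 0.0451
grip_force: 0.0
```

Emit:
{"api": "apply_moves", "payload": {"moves": [[0, 0, 30, 0, 0.05], [0, 0, 50, 0, 0.05], [0, 0, 60, 0, 0.05], [0, 0, 60, 0, 0.05], [0, 0, 60, 0, 0.05], [0, 0, 60, 0, 0.05], [0, 0, 60, 0, 0.05], [0, 0, 60, 0, 0.05], [0, 0, 60, 0, 0.05], [0, 0, 60, 0, 0.05]]}}

```text
clock: 23.92
tcp_pos: [0.53, -0.0291, 0.0809]
tcp_rot: [0.559, 0.829, 0.0, 0.001]
ft_force: [-0.2, -0.3, 0.1]
grip_width: 0.045
grip_force: 0.0
```

```bash
python3 - <<'E'
from h import *
c=cam('wrist'); s,T=pose(); im=viewer.capture('wrist')
f=lambda p:np.round(T.T@(np.array(p)-s['tcp_pos'])*1000,1)
rects('wrist','bolt_long_mid',.017,c,1)
for q in viewer.spot_point('wrist','bolt_long_mid')[:1]: p=toplane(c,q['uv'],.017);print(np.round(p,4),f(p),round(q['confidence'],2))
print('prior',f((.530,-.0288,.017)))
crop=im[100:440,180:460]; save(cv2.resize(crop,None,fx=1.7,fy=1.7),'l1.png')
for v in range(120,200,10): print(v,f(toplane(c,(320,v),.032))[0])
for v in range(320,400,10): print(v,f(toplane(c,(320,v),.027))[0],f(toplane(c,(320,v),.032))[0])
E
```

```text
t 23.92 [ 0.53   -0.0291  0.0809] yaw 112.03 w 0.04501912586262196 [-0.2 -0.3  0.1]
wrist bolt_long_mid 0.79 ctr 531.3 -31.2 size 129 35 ang 111.8
[ 0.5327 -0.0293  0.017 ] [-1.2  2.3 63.9] 0.68
prior [ 0.3  0.  63.9]
120 77.2
130 73.0
140 68.7
150 64.4
160 60.0
170 55.5
180 51.0
190 46.3
320 -24.1 -21.3
330 -30.2 -27.2
340 -36.3 -33.1
350 -42.5 -39.2
360 -48.9 -45.4
370 -55.4 -51.7
380 -62.0 -58.1
390 -68.7 -64.7
```

View pics/l1.png

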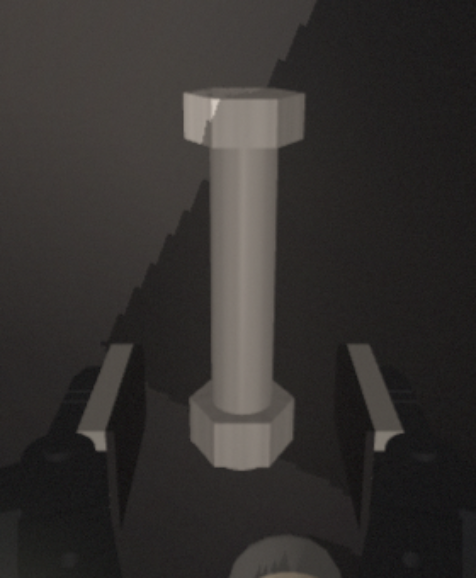

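The long bolt is square between the fingers, with its centre within 1 mm of the TCP. Grasping.

Emit:
{"api": "apply_moves", "payload": {"moves": [[1, 0, 20, 0, 0.05], [1, 0, 40, 0, 0.05], [1, 0, 55, 0, 0.05], [1, 0, 62, 0, 0.05], [1, 0, 62, 0, 0.05], [1, 0, 62, 0, -1], [1, 0, 62, 0, -1], [1, 0, 62, 0, -1], [1, 0, 62, 0, -1], [1, 0, 62, 0, -1]]}}

```text
clock: 24.9
tcp_pos: [0.5299, -0.0283, 0.0193]
tcp_rot: [0.559, 0.829, 0.0, 0.001]
ft_force: [-1.5, 0.3, 6.6]
grip_width: 0.0179
grip_force: 59.0
```

Emit:
{"api": "apply_moves", "payload": {"moves": [[0, 0, 0, 0, -1], [0, 0, 0, 0, -1], [0, 0, -10, 0, -1], [0, 0, -30, 0, -1], [0, 0, -60, 0, -1], [0, 0, -95, 0, -1], [0, 0, -130, 0, -1], [0, 0, -150, 0, -1], [0, 0, -150, 0, -1], [0, 0, -150, 0, -1]]}}

```text
clock: 25.73
tcp_pos: [0.5293, -0.0282, 0.1693]
tcp_rot: [0.559, 0.829, 0.0, 0.001]
ft_force: [0.4, 0.1, -3.9]
grip_width: 0.0179
grip_force: 59.3
```

```bash
python3 - <<'E'
from h import *
print(delta((.456,-.3265,.095)))
E
```

```text
t 25.73 [ 0.5293 -0.0282  0.1693] yaw 112.02 w 0.017866556811632708 [ 0.4  0.1 -3.9]
[-249.  -180.    74.3]
```

Emit:
{"api": "apply_moves", "payload": {"moves": [[-31, -22, 0, 0.5, -1], [-62, -45, 0, 1, -1], [-93, -67, 0, 1.5, -1], [-124, -90, 0, 2, -1], [-155, -112, 0, 2.5, -1], [-186, -135, 0, 3, -1], [-217, -157, 0, 3, -1], [-240, -173, 15, 3, -1], [-249, -180, 40, 3, -1], [-249, -180, 65, 3, -1]]}}

```text
clock: 26.57
tcp_pos: [0.4546, -0.3289, 0.1011]
tcp_rot: [0.582, 0.813, -0.0, -0.0]
ft_force: [-0.8, 1.3, -2.9]
grip_width: 0.0182
grip_force: 59.4
```

Emit:
{"api": "apply_moves", "payload": {"moves": [[0, 0, 8, 0, -1], [0, 0, 10, 0, -1], [0, 0, 10, 0, -1], [0, 0, 10, 0, -1], [0, 0, 10, 0, -1], [0, 0, 10, 0, -1], [0, 0, 10, 0, -1], [0, 0, 10, 0, -1], [0, 0, 10, 0, -1], [0, 0, 10, 0, -1]]}}

```text
clock: 27.4
tcp_pos: [0.456, -0.3265, 0.0935]
tcp_rot: [0.581, 0.814, -0.0, 0.0]
ft_force: [0.6, 0.3, -3.3]
grip_width: 0.0179
grip_force: 59.2
```

```bash
python3 - <<'E'
from h import *
c=cam('wrist'); s,T=pose(); im=viewer.capture('wrist')
f=lambda p:np.round(T.T@(np.array(p)-s['tcp_pos'])*1000,1)
print('gap',f((.456,-.3265,.023)))
for q in viewer.spot_point('wrist','bolt_long_mid')[:1]: print('bolt',f(toplane(c,q['uv'],s['tcp_pos'][2]-.0023)))
crop=im[100:440,200:450]; save(cv2.resize(crop,None,fx=1.7,fy=1.7,interpolation=cv2.INTER_CUBIC),'g4.png')
for v in range(140,185,5): print(v,f(toplane(c,(325,v),.031))[0])
for v in range(180,260,10): print(v,f(toplane(c,(321,v),s['tcp_pos'][2]+.0127))[0])
E
```

```text
t 27.4 [ 0.456  -0.3265  0.0935] yaw 109.02 w 0.017934441684956903 [ 0.6  0.3 -3.3]
gap [ 0.   0.  70.5]
bolt [-2.3 -0.6  2.3]
140 67.8
145 65.4
150 63.1
155 60.7
160 58.3
165 55.9
170 53.5
175 51.1
180 48.6
180 61.3
190 58.2
200 55.1
210 52.0
220 48.8
230 45.5
240 42.2
250 38.8
```

View pics/g4.png

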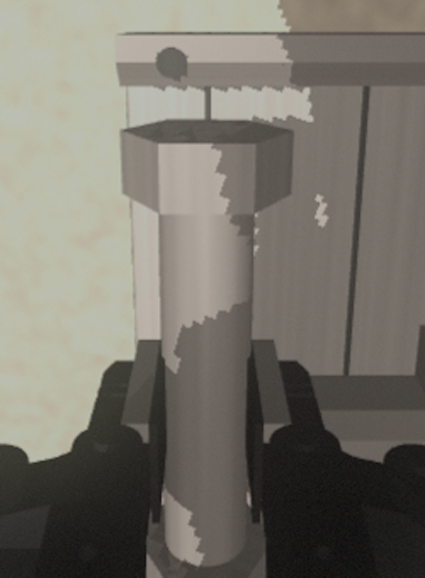

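The head end reads 60.0 mm, as expected, and the jaw face 62.8 mm, so it's centred. Lowering, then on to the long tray.

Emit:
{"api": "apply_moves", "payload": {"moves": [[0, 0, 15, 0, -1], [0, 0, 35, 0, -1], [0, 0, 52, 0, -1], [0, 0, 62, 0, -1], [0, 0, 67, 0, -1], [0, 0, 67, 0, -1], [0, 0, 67, 0, -1], [0, 0, 67, 0, -1], [0, 0, 67, 0, -1], [0, 0, 67, 0, -1]]}}

```text
clock: 28.33
tcp_pos: [0.4561, -0.3266, 0.0267]
tcp_rot: [0.581, 0.814, -0.0, 0.0]
ft_force: [0.2, -0.4, -2.8]
grip_width: 0.0176
grip_force: 59.5
```

Emit:
{"api": "apply_moves", "payload": {"moves": [[0, 0, -35, 0, -1], [0, 0, -75, 0, -1], [0, 0, -115, 0, -1], [36, 16, -140, 3, -1], [72, 32, -150, 6, -1], [108, 48, -150, 9, -1], [144, 64, -150, 12, -1], [181, 80, -150, 15, -1], [218, 96, -150, 18, -1], [254, 113, -150, 20, -1]]}}

```text
clock: 29.17
tcp_pos: [0.4795, -0.0476, 0.1767]
tcp_rot: [0.714, 0.7, 0.0, 0.0]
ft_force: [1.0, -0.8, -3.2]
grip_width: 0.0175
grip_force: 60.0
```

Emit:
{"api": "apply_moves", "payload": {"moves": [[39, -2, 0, 0, -1], [78, -3, 0, 0, -1], [117, -5, 0, 0, -1], [156, -7, 0, 0, -1], [195, -8, 0, 0, -1], [234, -10, 0, 0, -1], [273, -12, 0, 0, -1], [312, -13, 0, 0, -1], [340, -15, 0, 0, -1], [354, -15, 0, 0, -1]]}}

```text
clock: 30.0
tcp_pos: [0.4703, 0.3078, 0.1764]
tcp_rot: [0.712, 0.702, 0.0, -0.0]
ft_force: [-0.3, -0.8, -3.9]
grip_width: 0.0177
grip_force: 60.0
```

```bash
python3 - <<'E'
from h import *
c=cam('wrist'); s,T=pose(); viewer.capture('wrist')
rects('wrist','tray_long_rest',.03,c,1)
for q in viewer.spot_point('wrist','tray_long_rest')[:1]: print(toplane(c,q['uv'],.025),q['confidence'])
print(delta((.471,.304,.0275)))
E
```

```text
t 30.0 [0.4703 0.3078 0.1764] yaw 89.15 w 0.017664517314194293 [-0.3 -0.8 -3.9]
wrist tray_long_rest 0.87 ctr 471.0 306.0 size 143 93 ang 89.2
t 30.15 [0.4707 0.305  0.1761] yaw 89.12 w 0.01752434141424022 [ 0.5 -0.9 -2.8]
[ -0.9   0.3 148.6]
```

Emit:
{"api": "apply_moves", "payload": {"moves": [[0, 0, 38, 0, -1], [0, 0, 76, 0, -1], [0, 0, 110, 0, -1], [0, 0, 132, 0, -1], [0, 0, 142, 0, -1], [0, 0, 147, 0, -1], [0, 0, 148, 0, -1], [0, 0, 148, 0, -1], [0, 0, 148, 0, -1], [0, 0, 148, 0, -0.1]]}}

```text
clock: 30.98
tcp_pos: [0.4717, 0.3049, 0.0297]
tcp_rot: [0.713, 0.701, 0.001, 0.0]
ft_force: [0.7, 0.3, -0.5]
grip_width: 0.0283
grip_force: 0.0
```

Emit:
{"api": "apply_moves", "payload": {"moves": [[0, 0, 0, 0, -0.1], [0, 0, 0, 0, -0.1], [0, 0, 0, 0, -0.1], [0, 0, 0, 0, -0.1], [0, 0, -5, 0, -0.1], [0, 0, -30, 0, -0.1], [0, 0, -60, 0, -0.1], [0, 0, -100, 0, -0.1], [0, 0, -140, 0, -0.1], [0, 0, -160, 0, -0.1]]}}

```text
clock: 31.82
tcp_pos: [0.4718, 0.3051, 0.193]
tcp_rot: [0.713, 0.701, 0.002, 0.001]
ft_force: [0.2, 0.5, -0.3]
grip_width: 0.0387
grip_force: 0.0
```

```bash
python3 - <<'E'
from h import *
pose()
for n in('wrist','side'):
    c=cam(n); im=viewer.capture(n)
    for k in('short','medium','long'): rects(n,f'bolt_{k}_mid',.025,c,2)
save(im,'end.png')
E
```

```text
t 31.82 [0.4718 0.3051 0.193 ] yaw 89.02 w 0.03868542732474228 [ 0.2  0.5 -0.3]
wrist bolt_short_mid 0.67 ctr 572.4 298.2 size 86 35 ang 88.9
wrist bolt_medium_mid 0.65 ctr 247.9 252.9 size 83 37 ang 161.7
wrist bolt_medium_mid 0.6 ctr 372.6 302.9 size 106 35 ang 88.1
wrist bolt_long_mid 0.9 ctr 470.7 302.4 size 125 35 ang 88.7
side bolt_short_mid 0.75 ctr 574.4 297.1 size 98 36 ang 89.6
side bolt_medium_mid 0.91 ctr 229.9 260.4 size 108 41 ang 162.6
side bolt_medium_mid 0.71 ctr 472.6 300.3 size 131 32 ang 88.8
side bolt_long_mid 0.91 ctr 472.9 301.4 size 131 33 ang 88.8
side bolt_long_mid 0.21 ctr 471.2 306.6 size 162 102 ang 88.9
```

View pics/end.png

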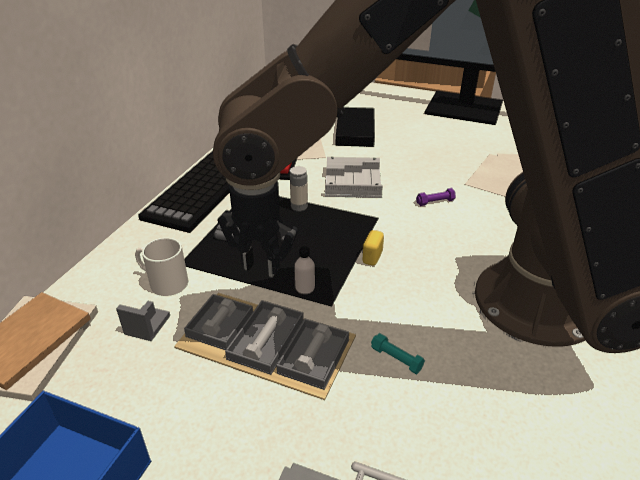

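All three bolts lie in their own trays, at (218,317), (264,333) and (314,347), and the bystanders haven't moved. Handing in.

```bash
python3 -c "
from plant import ticket; print(ticket.finish_job())"
```

```text
the job is handed in; nothing more can be done
None
```

I tried the short, medium and long bolts in turn in their own gauge gaps, laid each in its own tray, and handed the job in at about 32 s; the hand-in call returned no verdict.

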